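# Change over the dial-printing pallet

### The job

Change over the printing pallet: turn the clamp knob fully anticlockwise to its stop to draw the clamp rail back, lift out the holder with the printed black dial and stand it in an empty wooden stand, and put every holder with a blank white dial, stem down, through a hole of its own in the pallet until its flange sits flat on the plate. When all of them are in, turn the knob fully clockwise to its stop to clamp them. Keep the dials facing up and do not disturb or knock over the other things on the bench.

Things in the scene. Friction and masses are not known exactly. Their poses are not given: they have to be found in the camera images.
- pallet: Loading fixture, fixed to the bench: aluminium plate 140 x 350 mm, top 45 mm above the bench, with four through holes (seats) in a row along its y axis. Origin: on the bench under the plate's middle; x from its front to the clamp-rail side, z up. Place and yaw vary. A steel housing 100 x 80 mm, 60 mm high, with the clamp knob on top, stands at its -y end.
- seat0 (a point): Centre of the mouth of seat 0, a plain vertical hole 16.5 mm in diameter right through the 20 mm plate, at the plate's top (45 mm above the bench); axes as the pallet's. Seats are 90 mm apart, any holder fits any seat, and the space under the plate is open.
- seat1 (a point): Centre of the mouth of seat 1, a plain vertical hole 16.5 mm in diameter right through the 20 mm plate, at the plate's top (45 mm above the bench); axes as the pallet's. Seats are 90 mm apart, any holder fits any seat, and the space under the plate is open.
- seat2 (a point): Centre of the mouth of seat 2, a plain vertical hole 16.5 mm in diameter right through the 20 mm plate, at the plate's top (45 mm above the bench); axes as the pallet's. Seats are 90 mm apart, any holder fits any seat, and the space under the plate is open.
- seat3 (a point): Centre of the mouth of seat 3, a plain vertical hole 16.5 mm in diameter right through the 20 mm plate, at the plate's top (45 mm above the bench); axes as the pallet's. Seats are 90 mm apart, any holder fits any seat, and the space under the plate is open.
- clamp_knob (a joint): Angle of the black wing-grip clamp knob, in rad: 0 = fully anticlockwise seen from above (clamp open), 2.4 = fully clockwise (clamped), a hard stop at each end. It stays where it is left; turning it takes about 0.05 to 0.1 N m.
- clamp_rail (a joint): Travel (m) of the brass clamp rail, a 345 mm bar behind the row of seats, driven by the knob at 5 mm per rad toward the seats: 0 = open, clear of the holders; 0.012 = clamped, its lip, 8 to 14 mm above the plate, lying over the rear edge of each seated holder's flange. Forward, it is in the way of putting holders in or taking them out.
- clamp_knob_grip (a point): On the knob's axis at grip height, 97 mm above the bench. The grip is an upright bar 53 mm long and 14 mm wide, from 74 to 104 mm above the bench, over a disc 56 mm wide. Its x axis runs along the bar and turns with the knob: at angle 0 the bar lies along the pallet's x axis, and at angle q it has turned q clockwise seen from above.
- blank_a: Dial holder with a plain white blank dial on top; may be absent. Round brass body 44 mm wide, 32 mm tall (grip it there) on a flange 64 mm wide, 6 mm thick; below, a steel stem 14 mm in diameter, 34 mm long, its end tapered over 5 mm to 9 mm. Origin: centre of the flange's underside; z up; top 38 mm above it. About 0.4 kg. Starts upright in stand a, flange on the stand's top.
- blank_b: Dial holder with a plain white blank dial on top; may be absent. Round brass body 44 mm wide, 32 mm tall (grip it there) on a flange 64 mm wide, 6 mm thick; below, a steel stem 14 mm in diameter, 34 mm long, its end tapered over 5 mm to 9 mm. Origin: centre of the flange's underside; z up; top 38 mm above it. About 0.4 kg. Starts upright in stand b, flange on the stand's top.
- blank_c: Dial holder with a plain white blank dial on top; may be absent. Round brass body 44 mm wide, 32 mm tall (grip it there) on a flange 64 mm wide, 6 mm thick; below, a steel stem 14 mm in diameter, 34 mm long, its end tapered over 5 mm to 9 mm. Origin: centre of the flange's underside; z up; top 38 mm above it. About 0.4 kg. Starts upright in stand c, flange on the stand's top.
- blank_d: Dial holder with a plain white blank dial on top; may be absent. Round brass body 44 mm wide, 32 mm tall (grip it there) on a flange 64 mm wide, 6 mm thick; below, a steel stem 14 mm in diameter, 34 mm long, its end tapered over 5 mm to 9 mm. Origin: centre of the flange's underside; z up; top 38 mm above it. About 0.4 kg. Starts upright in stand d, flange on the stand's top.
- printed: The finished dial holder, its dial black with white hour marks; same holder: Round brass body 44 mm wide, 32 mm tall (grip it there) on a flange 64 mm wide, 6 mm thick; below, a steel stem 14 mm in diameter, 34 mm long, its end tapered over 5 mm to 9 mm. Origin: centre of the flange's underside; z up; top 38 mm above it. About 0.4 kg. Starts clamped in seat 1 of the pallet.
- stand_a: Loose wooden stand, a block 76 x 76 mm and 40 mm high, about 0.45 kg, with a hole 22 mm wide right through it for a holder's stem; blank_a stands loosely in it at the start, or it is empty if that one is absent. Origin: centre of its underside.
- stand_b: Loose wooden stand, a block 76 x 76 mm and 40 mm high, about 0.45 kg, with a hole 22 mm wide right through it for a holder's stem; blank_b stands loosely in it at the start, or it is empty if that one is absent. Origin: centre of its underside.
- stand_c: Loose wooden stand, a block 76 x 76 mm and 40 mm high, about 0.45 kg, with a hole 22 mm wide right through it for a holder's stem; blank_c stands loosely in it at the start, or it is empty if that one is absent. Origin: centre of its underside.
- stand_d: Loose wooden stand, a block 76 x 76 mm and 40 mm high, about 0.45 kg, with a hole 22 mm wide right through it for a holder's stem; blank_d stands loosely in it at the start, or it is empty if that one is absent. Origin: centre of its underside.
- stand_e: Loose wooden stand, a block 76 x 76 mm and 40 mm high, about 0.45 kg, with a hole 22 mm wide right through it for a holder's stem; empty at the start. Origin: centre of its underside.
- loupe: Bystander, to be left alone: black watchmaker's loupe, 36 mm wide, 32 mm tall. Origin: centre of its underside.
- ink_jar: Bystander, to be left alone: glass ink jar with a white lid, 54 mm wide, 70 mm tall. Origin: centre of its underside.
- spatula: Bystander, to be left alone: ink spatula with a wooden handle, 200 mm long, lying flat. Origin: underside, half way along.
- spare_pad: Bystander, to be left alone: spare silicone printing pad, a cream dome on an aluminium disc 64 mm wide, 57 mm tall. Origin: centre of its underside.
- tape_roll: Bystander, to be left alone: amber roll of pad-cleaning tape lying flat, 84 mm wide, 24 mm tall. Origin: centre of its underside.
- solvent: Bystander, to be left alone: white solvent bottle with a red cap, 56 mm wide, 140 mm tall. Origin: centre of its underside.

How it is judged (in metres and radians):
On the way, in this order (a step that is already met when the one before it is completed fails the run):
1. the clamp knob is turned fully anticlockwise, within 0.1 rad of its stop (value of joint clamp_knob below 0.1 rad), for 0.2 s.
2. the printed holder stands in a stand and every blank holder fully home in a seat, with the clamp still open (((horizontal distance between printed and stand_a below 0.009 m and z of printed in the frame of stand_a between 0.037 and 0.043 m) or (horizontal distance between printed and stand_b below 0.009 m and z of printed in the frame of stand_b between 0.037 and 0.043 m) or (horizontal distance between printed and stand_c below 0.009 m and z of printed in the frame of stand_c between 0.037 and 0.043 m) or (horizontal distance between printed and stand_d below 0.009 m and z of printed in the frame of stand_d between 0.037 and 0.043 m) or (horizontal distance between printed and stand_e below 0.009 m and z of printed in the frame of stand_e between 0.037 and 0.043 m)) and angle between printed's own z axis and vertical below 0.06 rad and ((horizontal distance between blank_a and seat0 below 0.004 m and z of blank_a in the frame of seat0 between -0.003 and 0.003 m and angle between blank_a's own z axis and vertical below 0.06 rad) or (horizontal distance between blank_a and seat1 below 0.004 m and z of blank_a in the frame of seat1 between -0.003 and 0.003 m and angle between blank_a's own z axis and vertical below 0.06 rad) or (horizontal distance between blank_a and seat2 below 0.004 m and z of blank_a in the frame of seat2 between -0.003 and 0.003 m and angle between blank_a's own z axis and vertical below 0.06 rad) or (horizontal distance between blank_a and seat3 below 0.004 m and z of blank_a in the frame of seat3 between -0.003 and 0.003 m and angle between blank_a's own z axis and vertical below 0.06 rad)) and ((horizontal distance between blank_b and seat0 below 0.004 m and z of blank_b in the frame of seat0 between -0.003 and 0.003 m and angle between blank_b's own z axis and vertical below 0.06 rad) or (horizontal distance between blank_b and seat1 below 0.004 m and z of blank_b in the frame of seat1 between -0.003 and 0.003 m and angle between blank_b's own z axis and vertical below 0.06 rad) or (horizontal distance between blank_b and seat2 below 0.004 m and z of blank_b in the frame of seat2 between -0.003 and 0.003 m and angle between blank_b's own z axis and vertical below 0.06 rad) or (horizontal distance between blank_b and seat3 below 0.004 m and z of blank_b in the frame of seat3 between -0.003 and 0.003 m and angle between blank_b's own z axis and vertical below 0.06 rad)) and ((horizontal distance between blank_c and seat0 below 0.004 m and z of blank_c in the frame of seat0 between -0.003 and 0.003 m and angle between blank_c's own z axis and vertical below 0.06 rad) or (horizontal distance between blank_c and seat1 below 0.004 m and z of blank_c in the frame of seat1 between -0.003 and 0.003 m and angle between blank_c's own z axis and vertical below 0.06 rad) or (horizontal distance between blank_c and seat2 below 0.004 m and z of blank_c in the frame of seat2 between -0.003 and 0.003 m and angle between blank_c's own z axis and vertical below 0.06 rad) or (horizontal distance between blank_c and seat3 below 0.004 m and z of blank_c in the frame of seat3 between -0.003 and 0.003 m and angle between blank_c's own z axis and vertical below 0.06 rad)) and ((horizontal distance between blank_d and seat0 below 0.004 m and z of blank_d in the frame of seat0 between -0.003 and 0.003 m and angle between blank_d's own z axis and vertical below 0.06 rad) or (horizontal distance between blank_d and seat1 below 0.004 m and z of blank_d in the frame of seat1 between -0.003 and 0.003 m and angle between blank_d's own z axis and vertical below 0.06 rad) or (horizontal distance between blank_d and seat2 below 0.004 m and z of blank_d in the frame of seat2 between -0.003 and 0.003 m and angle between blank_d's own z axis and vertical below 0.06 rad) or (horizontal distance between blank_d and seat3 below 0.004 m and z of blank_d in the frame of seat3 between -0.003 and 0.003 m and angle between blank_d's own z axis and vertical below 0.06 rad)) and value of joint clamp_knob below 0.5 rad), for 0.2 s.
3. the clamp knob is turned fully clockwise, within 0.1 rad of its stop (value of joint clamp_knob above 2.3 rad), for 0.2 s.
At the end, for the whole second after the job is handed in: Printed holder in a wooden stand (9 mm off centre at most), each blank holder in a seat of its own (4 mm off centre at most), flanges within 3 mm of flat on their support, upright to 0.06 rad, at rest; knob within 0.1 rad of its clockwise stop, rail at 11.2 mm or more (((horizontal distance between printed and stand_a below 0.009 m and z of printed in the frame of stand_a between 0.037 and 0.043 m) or (horizontal distance between printed and stand_b below 0.009 m and z of printed in the frame of stand_b between 0.037 and 0.043 m) or (horizontal distance between printed and stand_c below 0.009 m and z of printed in the frame of stand_c between 0.037 and 0.043 m) or (horizontal distance between printed and stand_d below 0.009 m and z of printed in the frame of stand_d between 0.037 and 0.043 m) or (horizontal distance between printed and stand_e below 0.009 m and z of printed in the frame of stand_e between 0.037 and 0.043 m)) and angle between printed's own z axis and vertical below 0.06 rad and ((horizontal distance between blank_a and seat0 below 0.004 m and z of blank_a in the frame of seat0 between -0.003 and 0.003 m and angle between blank_a's own z axis and vertical below 0.06 rad) or (horizontal distance between blank_a and seat1 below 0.004 m and z of blank_a in the frame of seat1 between -0.003 and 0.003 m and angle between blank_a's own z axis and vertical below 0.06 rad) or (horizontal distance between blank_a and seat2 below 0.004 m and z of blank_a in the frame of seat2 between -0.003 and 0.003 m and angle between blank_a's own z axis and vertical below 0.06 rad) or (horizontal distance between blank_a and seat3 below 0.004 m and z of blank_a in the frame of seat3 between -0.003 and 0.003 m and angle between blank_a's own z axis and vertical below 0.06 rad)) and ((horizontal distance between blank_b and seat0 below 0.004 m and z of blank_b in the frame of seat0 between -0.003 and 0.003 m and angle between blank_b's own z axis and vertical below 0.06 rad) or (horizontal distance between blank_b and seat1 below 0.004 m and z of blank_b in the frame of seat1 between -0.003 and 0.003 m and angle between blank_b's own z axis and vertical below 0.06 rad) or (horizontal distance between blank_b and seat2 below 0.004 m and z of blank_b in the frame of seat2 between -0.003 and 0.003 m and angle between blank_b's own z axis and vertical below 0.06 rad) or (horizontal distance between blank_b and seat3 below 0.004 m and z of blank_b in the frame of seat3 between -0.003 and 0.003 m and angle between blank_b's own z axis and vertical below 0.06 rad)) and ((horizontal distance between blank_c and seat0 below 0.004 m and z of blank_c in the frame of seat0 between -0.003 and 0.003 m and angle between blank_c's own z axis and vertical below 0.06 rad) or (horizontal distance between blank_c and seat1 below 0.004 m and z of blank_c in the frame of seat1 between -0.003 and 0.003 m and angle between blank_c's own z axis and vertical below 0.06 rad) or (horizontal distance between blank_c and seat2 below 0.004 m and z of blank_c in the frame of seat2 between -0.003 and 0.003 m and angle between blank_c's own z axis and vertical below 0.06 rad) or (horizontal distance between blank_c and seat3 below 0.004 m and z of blank_c in the frame of seat3 between -0.003 and 0.003 m and angle between blank_c's own z axis and vertical below 0.06 rad)) and ((horizontal distance between blank_d and seat0 below 0.004 m and z of blank_d in the frame of seat0 between -0.003 and 0.003 m and angle between blank_d's own z axis and vertical below 0.06 rad) or (horizontal distance between blank_d and seat1 below 0.004 m and z of blank_d in the frame of seat1 between -0.003 and 0.003 m and angle between blank_d's own z axis and vertical below 0.06 rad) or (horizontal distance between blank_d and seat2 below 0.004 m and z of blank_d in the frame of seat2 between -0.003 and 0.003 m and angle between blank_d's own z axis and vertical below 0.06 rad) or (horizontal distance between blank_d and seat3 below 0.004 m and z of blank_d in the frame of seat3 between -0.003 and 0.003 m and angle between blank_d's own z axis and vertical below 0.06 rad)) and value of joint clamp_knob above 2.3 rad and value of joint clamp_rail above 0.0112 m and linear speed of each of printed, blank_a, blank_b, blank_c, blank_d below 0.02 m/s); the robot touches nothing.
It fails at once if a holder is tipped over (more than 0.8 rad from upright) (angle between any of printed, blank_a, blank_b, blank_c, blank_d's own z axis and vertical above 0.8 rad).
It fails at once if a bystander is moved more than 3 cm (distance of any of loupe, ink_jar, spatula, spare_pad, tape_roll, solvent from where it was at the start of the episode above 0.03 m).
It fails at once if a standing bystander is knocked over (angle between any of loupe, ink_jar, spare_pad, solvent's own z axis and vertical above 0.5 rad).
Of blank_a, blank_b, blank_c, blank_d only 2 to 4 are there at a start; the rules pass over those that are not, and their reading is None.
At some moment in a run one of stand_a, stand_b, stand_c, stand_d, stand_e may be knocked a few centimetres aside while the robot is not near it.
It also fails if it takes over 210 s, if anything falls off the work surface, if the arm or the gripper's body presses on something with over 40 N, if the wrist force passes 120 N, or if a joint passes its speed limit or range.

### The arm

A 7-joint arm with a two-finger parallel gripper is mounted at the origin on the work surface. World frame = base frame: x ahead of the robot, y to its left, z up, the work surface at z = 0. Lengths are in mm, angles in rad, forces in N, time in s.
With the tool pointing down it reaches from about 350 to 775 mm from the base axis. Payload 3.1 kg.
Tool frame: the origin (TCP) lies on the centre line of the jaws, within the pads' length; the fingertips stand 22 mm ahead of it and the grasp point (between the pads) lies 3 mm ahead of it (arm.finger_overhang is the distance from the TCP to the fingertips, in mm); z points along the fingers, y is the line along which they close (so a half turn about z gives the same grasp; the last joint's range is limited). The gripper opens to 85 mm and grips with 20 to 120 N. Pads are 22 mm wide; open, the fingers measure 114 mm over their backs; the gripper's body (76 mm by 85 mm) begins 54 mm behind the grasp point. The pads swing forward as they close: fully open they stand 13 mm farther back than shut.
Start: joints at [1.136, 0.311, 0.014, 1.512, -0.004, 1.319, -0.027], TCP at [210.561, -508.115, 253.304] pointing down, gripper open.
Joint ranges: [-2.7, 2.7], [-0.3, 1.91], [-1.27, 1.3], [0.12, 2.57], [-1.44, 4.58], [0.2, 2.03], [-3.05, 3.05]. Speed limits (rad/s): [2.79, 2.79, 3.14, 3.14, 3.14, 3.14, 3.14].

### API

Orientations are given as a unit quaternion [x, y, z, w].
In Python, from plant import arm, vision, ticket, silhouettes, tip_of gives the robot as it stands. Calls block until the motion is done:
- arm.move_to(position, orientation): joint-space move of the TCP to a pose.
- arm.line_to(position, attitude=None, max_speed=150): straight line of the TCP; attitude=None keeps the orientation; max_speed is the mean speed in mm/s.
- arm.goto_joints(angles): joint-space move.
- arm.command_gripper(opening): finger opening in mm; the grip force is fixed at half the most; returns when the fingers have stopped.
- arm.sleep(seconds).
- arm.ik(position, orientation): joint angles nearest the present ones, or None.
- arm.state(): the state.
- vision.grab_frame(name): name is "scene" or "top" or "wrist"; returns a dict with "img" (420x560x3 uint8, red, green, blue), "z_map" (420x560 float32, mm along the optical axis (not along the pixel's ray), 0 where there is no reading), "fov_y" (degrees; the focal length in pixels is half the picture's height over the tangent of half this angle, whatever the lens; pixels are square), "cx", "cy" (the principal point, pixels), "D" ([k1, k2, p1, p2, k3] as OpenCV has them; the pictures are not rectified), "T" (4x4, takes a point from camera to world coordinates). Camera axes: x right, y up, looking along -z (the intrinsics and any distortion apply to the point x, -y, -z); pixel columns grow to the right and rows downward; lengths in mm; the calibration is good to about 2 mm. A picture is of the moment at which its call begins.
A pose or a line that the arm cannot do raises arm.PlanningError and nothing moves.
- ticket.sign_off(): hands the job in; it is judged then, once.
Trained networks look in a picture, given as the dict that the camera call returned (one of the last four; its "shot" number tells which), for a name from the list of things; names that differ only in an ending like _2 or _b are one class to them, and where a whole thing is asked for, a point or a joint stands for the part that bears it (a point fixed in the world has none). Each returns a list of dicts, best first, with "conf" (0 to 1); they miss things now and then, are a little off and sometimes report something else, mostly with a low value. They report only what shows in the picture. A call takes as long as a camera call.
- silhouettes(query, picture): "mask" (420x560 bool, what is visible of it) and "location" ([column, row] as shares, 0 to 1, of the picture: columns of its width, rows of its height, amid what is visible of it).
- tip_of(query, picture): "location" ([column, row] as shares, 0 to 1, of the picture: columns of its width, rows of its height: a listed point, or the origin of a listed thing).
The state is a dict: "time": time; "q": joint angles; "joint_velocities": joint speeds; "joint_efforts": joint torques, N m; "tcp_pos": TCP position; "ee_rot": TCP orientation; "wrist_force": force on the tool from outside, world axes, zero at the start; "moment": the same for the moment, N m; "opening": finger opening in mm; "gripper_force": force on a finger pad.
Only numpy, scipy, OpenCV 4.12 (cv2) and the standard library are available. Lean on these libraries where they do the work, as an engineer would, in place of code of your own. Each camera call takes 0.05 s, during which the arm holds its last target. There are 200 camera calls.

## Working session

There is one attempt and no reset: what is moved stays moved. The work goes in short steps, each a Python script; the robot and the scene stay as the last script left them, time stands still between calls to the robot, and variables do not carry over. Pictures are saved under pics/ and viewed, at most 14 in all, crops included, and the job is handed in when it is done.

```bash
ls; mkdir -p pics
cat > h.py <<'E'
import numpy as np, cv2, json
from plant import arm, vision, ticket, silhouettes, tip_of
def K(f):
    h,w=f["img"].shape[:2]; F=h/2/np.tan(np.radians(f["fov_y"])/2)
    return np.array([[F,0,f["cx"]],[0,F,f["cy"]],[0,0,1.]])
def rays(f,uv):
    n=cv2.undistortPoints(np.array(uv,float).reshape(-1,1,2),K(f),np.array(f["D"],float)).reshape(-1,2)
    return np.c_[n[:,0],-n[:,1],-np.ones(len(n))]
def world(f,uv,z):  # by depth
    d=rays(f,uv)*np.asarray(z,float).reshape(-1,1)
    T=np.array(f["T"]); return d@T[:3,:3].T+T[:3,3]
def onplane(f,uv,z):
    T=np.array(f["T"]); d=rays(f,uv)@T[:3,:3].T
    return T[:3,3]+d*((z-T[2,3])/d[:,2:3])
def proj(f,P):
    T=np.array(f["T"]); c=(np.atleast_2d(P)-T[:3,3])@T[:3,:3]
    c=c*[1,-1,-1]
    return cv2.projectPoints(c.reshape(-1,1,3),np.zeros(3),np.zeros(3),K(f),np.array(f["D"],float))[0].reshape(-1,2)
def cloud(f,mask):
    v,u=np.nonzero(mask&(f["z_map"]>0)); return world(f,np.c_[u,v],f["z_map"][v,u])
def px(f,l): return [l[0]*f["img"].shape[1],l[1]*f["img"].shape[0]]
def save(f,n): cv2.imwrite("pics/"+n+".png",f["img"][:,:,::-1])
E
python3 - <<'E'
from h import *
s=arm.state(); print(s["tcp_pos"],s["ee_rot"],s["wrist_force"],s["opening"])
for n in ("top","scene","wrist"):
    f=vision.grab_frame(n); save(f,n+"0"); print(n,f["fov_y"],f["cx"],f["cy"],f["D"],np.round(f["T"],3).tolist())
    if n=="wrist": break
    for q in ["blank_a","printed","stand_a","clamp_knob_grip","pallet","loupe","ink_jar","spatula","spare_pad","tape_roll","solvent"]:
        for r in silhouettes(q,f):
            if r["conf"]<.3: continue
            c=cloud(f,r["mask"])
            if len(c): print(q,round(r["conf"],2),np.round(px(f,r["location"])),"med",np.round(np.median(c,0)),"lo",np.round(np.percentile(c,3,0)),"hi",np.round(np.percentile(c,97,0)),r["mask"].sum())
    for q in ["seat0","seat1","seat2","seat3","clamp_knob_grip","pallet"]:
        for r in tip_of(q,f):
            if r["conf"]>.3: print("tip",q,round(r["conf"],2),np.round(px(f,r["location"])),np.round(onplane(f,[px(f,r["location"])],97 if "knob" in q else 0 if q=="pallet" else 45)))
E
```

```text
pics
[ 210.24893759 -507.48030762  252.18492354] [ 9.80773928e-01  1.95143576e-01 -2.88430214e-04 -1.18438123e-03] [ 0.215995   -0.02703127  0.86439156] 85.47080441873607
top 53.5170252493814 281.3069945423969 217.50798428045573 [-0.07593219  0.          0.          0.          0.        ] [[0.025, 0.992, -0.122, 380.113], [-1.0, 0.023, -0.017, 6.059], [-0.014, 0.122, 0.992, 1284.258], [0.0, 0.0, 0.0, 1.0]]
blank_a 0.91 [350. 203.] med [ 576. -177.   73.] lo [ 553. -209.   42.] hi [ 608. -154.   82.] 348
blank_a 0.87 [354. 250.] med [ 438. -192.   64.] lo [ 411. -224.   39.] hi [ 467. -168.   82.] 384
blank_a 0.57 [311. 250.] med [430. -62.  61.] lo [404. -91.  42.] hi [458. -34.  82.] 361
printed 0.67 [248. 204.] med [562. 127.  77.] lo [540. 103.  46.] hi [592. 158.  87.] 347
stand_a 0.88 [344. 204.] med [ 581. -168.   40.] lo [ 542. -222.    6.] hi [ 622. -142.   46.] 355
stand_a 0.69 [345. 250.] med [ 440. -169.   39.] lo [ 404. -228.   29.] hi [ 476. -154.   44.] 191
stand_a 0.63 [398. 259.] med [ 429. -323.   39.] lo [ 393. -364.    5.] hi [ 465. -284.   44.] 717
stand_a 0.62 [
[... 4504 characters left out ...]
0.85 [312. 218.] [[575.  48.  45.]]
tip seat2 0.82 [346. 182.] [[557. 216.  45.]]
tip seat2 0.75 [330. 195.] [[555. 146.  45.]]
tip seat2 0.75 [357. 160.] [[525. 313.  45.]]
tip seat3 0.85 [312. 218.] [[575.  48.  45.]]
tip seat3 0.82 [346. 182.] [[557. 216.  45.]]
tip seat3 0.75 [330. 195.] [[555. 146.  45.]]
tip seat3 0.75 [357. 160.] [[525. 313.  45.]]
tip clamp_knob_grip 0.6 [313. 232.] [[633. -23.  97.]]
tip pallet 0.81 [345. 201.] [[580. 190.   0.]]
wrist 59.57983126221931 285.04158228716506 218.05822176281555 [0.00305778 0.         0.         0.         0.        ] [[0.383, 0.888, 0.255, 274.846], [-0.924, 0.368, 0.107, -481.167], [0.001, -0.276, 0.961, 375.491], [0.0, 0.0, 0.0, 1.0]]
```

View pics/top0.png

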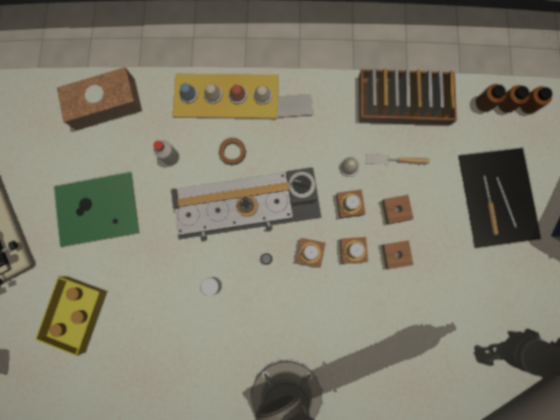

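View pics/scene0.png

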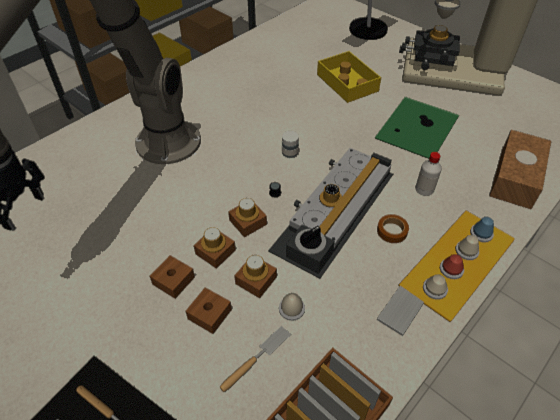

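```bash
cat >> h.py <<'E'
def quat(th): return [np.cos(th/2),np.sin(th/2),0,0]
def look(x,y,z,th,name=None):
    arm.move_to([x,y,z],quat(th)); arm.sleep(.3); f=vision.grab_frame("wrist")
    if name: save(f,name)
    return f
E
python3 - <<'E'
from h import *
for i,(x,y) in enumerate([(560,60),(545,190)]):
    f=look(x,y,290,0.15,f"w{i}")
    s=arm.state(); print(s["time"],np.round(s["tcp_pos"],1),np.round(s["q"],2))
    for q in ["seat0","clamp_knob_grip","printed"]:
        for r in tip_of(q,f):
            if r["conf"]>.3:
                z=97 if "knob" in q else 45; p=px(f,r["location"]); print("tip",q,round(r["conf"],2),np.round(p,1),np.round(onplane(f,[p],z),1), "depth",np.round(world(f,[p],f["z_map"][int(p[1]),int(p[0])]),0))
    for q in ["printed","clamp_knob_grip"]:
        for r in silhouettes(q,f):
            if r["conf"]<.3: continue
            c=cloud(f,r["mask"]); top=c[:,2].max(); t=c[c[:,2]>np.percentile(c[:,2],97)-6]
            rect=cv2.minAreaRect(t[:,:2].astype(np.float32))
            print("sil",q,round(r["conf"],2),np.round(px(f,r["location"])),"top",np.round(np.median(t,0),1),len(t),"rect",np.round(rect[0],1),np.round(rect[1],1),round(rect[2],1))
E
```

```text
4.575 [560.   59.7 290. ] [ 0.32  0.39 -0.65  1.39  0.23  1.44 -1.75]
tip seat0 0.76 [304.8 168. ] [[579.1  42.2  45. ]] depth [[574.  39.   5.]]
tip seat0 0.73 [127.2 171.9] [[548.6 217.9  45. ]] depth [[540. 234.   5.]]
tip seat0 0.64 [ 36.3 172.4] [[534.5 307.9  45. ]] depth [[530. 318.  29.]]
tip clamp_knob_grip 0.6 [402.  128.3] [[631.  -28.7  97. ]] depth [[631. -26. 104.]]
tip clamp_knob_grip 0.47 [495.6 187.7] [[ 594.  -121.4   97. ]] depth [[ 589. -151.   47.]]
tip printed 0.82 [206.9 166.6] [[565.9 139.3  45. ]] depth [[573. 132.  85.]]
sil printed 0.85 [212. 170.] top [565.7 132.   85.3] 1822 rect [565. 132.] [43.1 42.6] 26.5
5.7583 [545.5 188.7 289.9] [ 0.09  0.43 -0.68  1.34  0.27  1.46 -1.99]
tip seat0 0.86 [164.1 176.4] [[535.5 309.8  45. ]] depth [[527. 322.   6.]]
tip seat0 0.79 [434.3 172.7] [[579.1  41.3  45. ]] depth [[578.  36.  32.]]
tip seat0 0.57 [255.7 176.1] [[549.3 218.5  45. ]] depth [[542. 221.   6.]]
tip printed 0.67 [339.8 172. ] [[565.9 135.4  45. ]] depth [[571. 143.  86.]]
sil printed 0.8 [344. 171.] top [565.6 133.2  85.4] 1810 rect [564.9 132.8] [42.9 42.8] 50.9
sil printed 0.53 [315.  13.] top [711.3 183.3  25.6] 1054 rect [710.3 183.8] [18.  68.3] 8.3
sil printed 0.45 [535. 135.] top [632.2 -13.5 105.1] 556 rect [632.6 -17.5] [29.2 14.4] 79.1
sil clamp_knob_grip 0.71 [534. 134.] top [632.2 -13.5 105.1] 556 rect [632.6 -17.5] [29.2 14.4] 79.1
sil clamp_knob_grip 0.54 [473. 289.] top [458.7 -52.   41.6] 1112 rect [444.2 -64.1] [77.7 47.9] 80.4
```

View pics/w0.png

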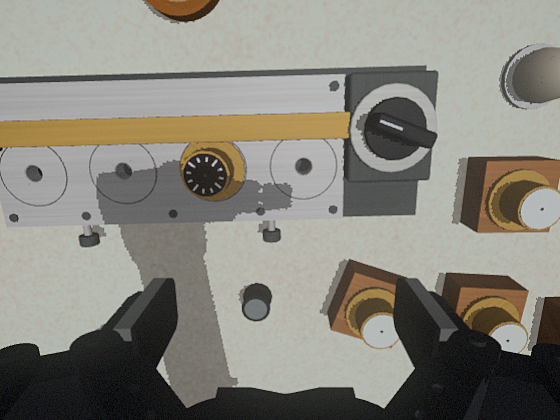

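```bash
cat >> h.py <<'E'
def knob(f,c=(632,-27)):
    m=np.zeros(f["z_map"].shape,bool); p=proj(f,[[c[0],c[1],97]])[0]
    cv2_m=m.astype(np.uint8); cv2.circle(cv2_m,tuple(int(v) for v in p),75,1,-1)
    w=cloud(f,cv2_m>0); t=w[(w[:,2]>98)&(w[:,2]<110)&(np.hypot(w[:,0]-c[0],w[:,1]-c[1])<45)]
    r=cv2.minAreaRect(t[:,:2].astype(np.float32)); b=cv2.boxPoints(r)
    e=[b[1]-b[0],b[2]-b[1]]; l=e[int(np.linalg.norm(e[1])>np.linalg.norm(e[0]))]
    return np.array(r[0]),np.array(r[1]),np.arctan(l[1]/l[0]),np.median(t[:,2])
E
python3 - <<'E'
from h import *
print(arm.ik([632,-27,103],quat(-2.236)))
f=look(575,-20,290,0.15,"k0"); print(knob(f))
f=look(600,-60,290,0.15); print(knob(f)); s=arm.state(); print(s["time"],np.round(s["q"],2),s["wrist_force"],s["moment"])
print(arm.ik([632,-27,160],quat(-2.236)),arm.ik([632,-27,103],quat(.164)))
E
```

```text
[ 0.62856844  0.85650418 -1.08085916  1.44320654  0.76460079  1.29813279
  1.9646484 ]
(array([629.35858154, -30.62350464]), array([53.11182022, 14.04345036]), np.float32(1.3764459), np.float64(105.39719900538768))
(array([629.41326904, -30.56636238]), array([53.14330292, 14.22570515]), np.float32(1.3810459), np.float64(105.33365601748673))
7.875 [ 0.46  0.47 -0.62  1.27  0.27  1.48 -1.55] [ 0.65614701 -0.11966301 -0.2024747 ] [ 0.03749778  0.04213428 -0.01605378]
[ 0.62087619  0.78578027 -1.07985163  1.3777828   0.68880933  1.3778789
  2.01744866] [ 0.37373878  0.6610442  -0.56533491  1.45394052  0.37141136  1.13420639
 -1.66055098]
```

```bash
cat >> h.py <<'E'
def turn(xy,z,th0,th1,over=0.12,mlim=1.0):
    """regrasp-free turn: from th0 to th1 in small steps, then press on to the stop"""
    n=max(1,int(np.ceil(abs(th1-th0)/0.3))); s=np.sign(th1-th0)
    seq=list(np.linspace(th0,th1,n+1)[1:])+[th1+s*d for d in np.arange(0.04,over+.001,0.04)]
    for t in seq:
        arm.line_to([xy[0],xy[1],z],quat(t)); st=arm.state()
        print(round(t,3),round(st["time"],2),"Mz",round(st["moment"][2],3),"F",np.round(st["wrist_force"],1))
        if abs(st["moment"][2])>mlim: break
E
python3 - <<'E'
from h import *
x,y=629.4,-30.6; th=1.38-np.pi
arm.command_gripper(45)
arm.move_to([x,y,170],quat(th)); arm.line_to([x,y,103]); print(arm.state()["wrist_force"])
print(arm.command_gripper(5)); s=arm.state(); print(s["opening"],s["gripper_force"],s["wrist_force"],s["moment"])
turn((x,y),103,th,0.164)
arm.sleep(.3); arm.command_gripper(45); arm.line_to([x,y,170])
arm.command_gripper(85)
f=look(575,-20,290,0.15,"k1"); print(knob(f),arm.state()["time"])
E
```

```text
[ 0.11196125 -0.76989626  1.10012383]
False
12.785260786787306 60.19123435020447 [-1.80825596  0.68772401  6.88609788] [ 0.0194981   0.37677025 -0.03041696]
-1.487 11.06 Mz 0.034 F [-1.4 -0.7  6.3]
-1.211 11.48 Mz 0.047 F [-0.7  0.6  6.4]
-0.936 11.91 Mz 0.081 F [0.5 0.2 5.5]
-0.661 12.33 Mz 0.088 F [0.9 0.9 5.9]
-0.386 12.76 Mz 0.04 F [0.  0.7 6.1]
-0.111 13.18 Mz 0.092 F [1.  0.5 6.1]
0.164 13.61 Mz 0.071 F [1.1 1.  6. ]
0.204 13.86 Mz -0.843 F [1.5 0.7 6.7]
0.244 14.11 Mz -1.682 F [0.7 2.9 5.2]
(array([629.20678711, -30.54081154]), array([53.03754807, 13.98172379]), np.float32(0.17274101), np.float64(105.43588627145593)) 16.8333
```

View pics/k1.png

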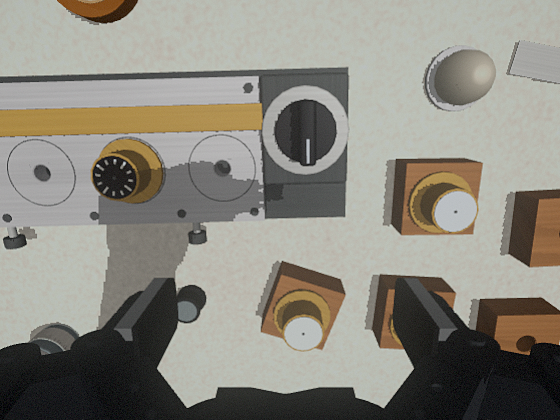

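```bash
cat >> h.py <<'E'
TH=0.167; U=np.array([np.cos(TH),np.sin(TH)]); V=np.array([-np.sin(TH),np.cos(TH)])
def near(f,c,r,lo,hi):
    v,u=np.nonzero(f["z_map"]>0); w=world(f,np.c_[u,v],f["z_map"][v,u])
    return w[(np.hypot(w[:,0]-c[0],w[:,1]-c[1])<r)&(w[:,2]>lo)&(w[:,2]<hi)]
def holder(f,c,ztop):
    t=near(f,c,40,ztop-5,ztop+8); r=cv2.minAreaRect(t[:,:2].astype(np.float32))
    return np.array(r[0]),np.round(r[1],1),round(float(np.median(t[:,2])),1)
def stand(f,c):
    t=near(f,c,58,34,47); r=cv2.minAreaRect(t[:,:2].astype(np.float32))
    return np.array(r[0]),np.round(r[1],1),round(float(np.median(t[:,2])),1)
def hole(f,c,z,rad,view=40):
    """dark hole mouth centre in plane z: rectify a patch at 0.25 mm/px, best dark disc vs ring"""
    g=np.arange(-view,view+.1,.5); X,Y=np.meshgrid(c[0]+g,c[1]+g)
    p=proj(f,np.c_[X.ravel(),Y.ravel(),np.full(X.size,z)]).astype(np.float32)
    im=cv2.remap(cv2.cvtColor(f["img"],cv2.COLOR_RGB2GRAY),p[:,0].reshape(X.shape),p[:,1].reshape(X.shape),cv2.INTER_LINEAR)
    return im,g
def grasp(xy,zf,th=TH):
    arm.move_to([xy[0],xy[1],zf+120],quat(th)); F0=np.array(arm.state()["wrist_force"])
    arm.line_to([xy[0],xy[1],zf+32],max_speed=100); F1=np.array(arm.state()["wrist_force"])
    arm.command_gripper(30); s=arm.state()
    print("grip",round(s["opening"],1),round(s["gripper_force"],1),"dF down",np.round(F1-F0,1),"close",np.round(np.array(s["wrist_force"])-F1,1),"t",round(s["time"],1))
    arm.line_to([xy[0],xy[1],zf+75],max_speed=60); arm.line_to([xy[0],xy[1],zf+170])
    arm.sleep(.2); s=arm.state(); print("lifted",round(s["opening"],1),np.round(np.array(s["wrist_force"])-F0,1))
E
python3 - <<'E'
from h import *
f=look(440,-220,300,TH,"st")
for c in [(578,-182),(440,-195),(430,-64)]: print("blank",holder(f,c,79))
for c in [(431,-323),(574,-325)]: print("stand",stand(f,c))
f2=look(500,-250,300,TH)
for c in [(578,-182),(440,-195),(430,-64)]: print("blank",holder(f2,c,79))
for c in [(431,-323),(574,-325)]: print("stand",stand(f2,c))
f=look(565,132,280,TH,"pr"); np.save("pr.npy",f,allow_pickle=True)
h=holder(f,(565,132),84); print(h,arm.state()["time"])
E
```

```text
blank (array([ 576.71588135, -180.51966858]), array([38. , 43.7]), 80.2)
blank (array([ 438.01974487, -193.26657104]), array([42.7, 43. ]), 80.2)
blank (array([429.05517578, -61.02085114]), array([42.6, 44. ]), 80.2)
stand (array([ 429.1211853, -325.3081665]), array([76.7, 76.6]), 41.7)
stand (array([ 568.07373047, -325.92373657]), array([77.2, 76.7]), 41.6)
blank (array([ 579.5098877, -180.09375  ]), array([44.3, 43.4]), 80.2)
blank (array([ 438.08605957, -193.32315063]), array([43. , 43.3]), 80.2)
blank (array([428.896698  , -60.98150635]), array([42.9, 43.9]), 80.1)
stand (array([ 429.54608154, -325.32266235]), array([76.2, 76.3]), 41.6)
stand (array([ 567.84136963, -326.37701416]), array([77.1, 76.9]), 41.7)
(array([565.09539795, 132.54684448]), array([42.9, 43. ]), 85.3) 20.6583
```

View pics/st.png

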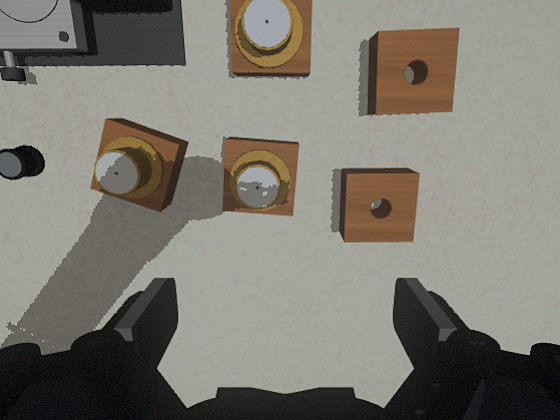

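```bash
cat >> h.py <<'E'
def place(xy,zs,th=TH,search=True):
    """holder in hand (grasped with TCP 32 above flange underside): insert stem at xy, surface height zs"""
    def down(p,z,z1,lim,step,v):
        while z>z1+1e-6:
            z=max(z-step,z1); arm.line_to([p[0],p[1],z],max_speed=v)
            dF=np.array(arm.state()["wrist_force"])-F0
            if dF[2]>lim: return z,dF
        return z,dF
    arm.line_to([xy[0],xy[1],zs+32+45],quat(th),max_speed=80); arm.sleep(.2); F0=np.array(arm.state()["wrist_force"])
    offs=[(0,0)]+[(r*np.cos(a),r*np.sin(a)) for r in (2,4) for a in np.arange(0,6.2,np.pi/3)]
    for o in offs:
        p=np.array(xy)+o
        arm.line_to([p[0],p[1],zs+32+38],max_speed=60)
        z,dF=down(p,zs+32+38,zs+32+4,10,4,60)
        print("try",np.round(o,1),"flange at",round(z-zs-32,1),"dF",np.round(dF,1))
        if z<=zs+32+14: break
        if not search: return False
    z,dF=down(p,z,zs+32-2,8,1,20); print("seated flange",round(z-zs-32,1),"dF",np.round(dF,1))
    arm.command_gripper(62); s=arm.state(); print("open",round(s["opening"],1))
    arm.line_to([p[0],p[1],zs+32+110],max_speed=120); print("t",round(arm.state()["time"],1))
    return p
E
python3 - <<'E'
from h import *
grasp((565.1,132.5),45)
f=look(470,-260,260,TH,"carry"); st=stand(f,(429.5,-325.3)); print(st)
if np.all(abs(st[1]-76.5)<2): place(st[0],40)
f=look(440,-260,300,TH); print(holder(f,st[0],79)); save(f,"pp")
E
```

```text
grip 42.4 61.7 dF down [-1.2  0.5 -1.1] close [-0.3  0.9  4.7] t 22.7
lifted 42.4 [-0.6  0.5 -5.5]
(array([ 429.3765564 , -325.40545654]), array([76.5, 75.9]), 41.6)
try [0 0] flange at 4 dF [-0.   0.7  0.4]
seated flange 0 dF [-2.1  3.3  9.1]
open 62.2
t 33.7
(array([ 429.08877563, -325.88903809]), array([43.2, 42.9]), 80.4)
```

```bash
cat >> h.py <<'E'
def seat(f,c,z=46.8):
    g=np.arange(-16,16.1,.5); X,Y=np.meshgrid(c[0]+g,c[1]+g)
    p=proj(f,np.c_[X.ravel(),Y.ravel(),np.full(X.size,z)])
    uv=np.round(p).astype(int); w=world(f,uv,f["z_map"][uv[:,1],uv[:,0]])
    m=(w[:,2]<z-3); P=np.c_[X.ravel(),Y.ravel()][m]
    return P.mean(0).round(1),P.min(0).round(1),P.max(0).round(1),round(2*np.sqrt(m.sum()*.25/np.pi),1),round(np.median(w[~m][:,2]),1)
E
python3 - <<'E'
from h import *
S={0:(579.1,41.7),1:(564.3,130.4),2:(549.3,219.2),3:(534.4,307.9)}
for i,(x,y) in enumerate([(560,90),(540,200),(530,280)]):
    f=look(x,y,260,TH,f"s{i}")
    for k,c in S.items():
        p=proj(f,[[*c,45]])[0]
        if 25<p[0]<535: print(i,k,seat(f,c))
    for r in tip_of("seat1",f):
        if r["conf"]>.3: print(" tip",np.round(onplane(f,[px(f,r["location"])],46.8)[0],1))
print(arm.state()["time"])
E
```

```text
0 0 (array([581. ,  44.3]), array([572.6,  36.2]), array([589.1,  52.2]), np.float64(16.1), np.float64(46.7))
0 1 (array([565.2, 132.2]), array([557.3, 121.4]), array([573.3, 143.9]), np.float64(16.2), np.float64(46.5))
0 2 (array([549.4, 221.3]), array([541.3, 213.2]), array([557.3, 233.2]), np.float64(15.8), np.float64(46.6))
0 3 (array([534.1, 309.2]), array([525.4, 301.4]), array([542.4, 317.4]), np.float64(15.8), np.float64(46.3))
 tip [532.3 309.7  46.8]
 tip [551.1 216.   46.8]
 tip [566.2 133.1  46.8]
 tip [580.   43.   46.8]
1 0 (array([580.7,  45. ]), array([572.6,  37.2]), array([588.6,  52.7]), np.float64(15.7), np.float64(46.8))
1 1 (array([565.1, 133.1]), array([557.3, 124.9]), array([573.3, 140.9]), np.float64(16.0), np.float64(46.7))
1 2 (array([549.4, 221.2]), array([537.3, 213.2]), array([557.3, 229.2]), np.float64(16.1), np.float64(46.6))
1 3 (array([533.8, 309.4]), array([525.9, 298.4]), array([544.9, 317.9]), np.float64(16.6), np.float64(46.5))
 tip [580.4  43.4  46.8]
 tip [535.1 306.7  46.8]
2 1 (array([565.1, 133.5]), array([556.8, 125.4]), array([573.3, 141.4]), np.float64(15.6), np.float64(46.7))
2 2 (array([549.4, 221.6]), array([541.3, 213.7]), array([557.3, 229.2]), np.float64(15.9), np.float64(46.7))
2 3 (array([533.7, 309.6]), array([525.4, 301.9]), array([541.4, 317.4]), np.float64(16.0), np.float64(46.6))
 tip [551.6 216.   46.8]
 tip [581.3  42.5  46.8]
 tip [566.1 133.6  46.8]
 tip [532.2 308.4  46.8]
38.175
```

View pics/pp.png

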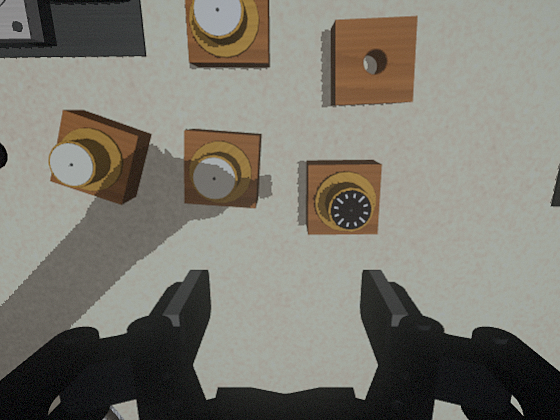

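```bash
cat > go.py <<'E'
from h import *
import sys
S={1:(565.1,133.0),2:(549.4,221.3),3:(533.8,309.5)}
def job(c,k,carry):
    arm.command_gripper(72)
    f=look(c[0]-10,c[1]-20,260,TH); h=holder(f,c,79); print("holder",h)
    if max(abs(h[1]-43))>2 or abs(h[2]-80)>2.5: print("CHECK"); return False
    grasp(h[0],40)
    arm.move_to([S[k][0],S[k][1],220],quat(TH))
    p=place(S[k],45)
    f=look(S[k][0]-10,S[k][1]-20,270,TH,f"seat{k}"); print("seated",holder(f,S[k],84)); return True
E
python3 - <<'E'
from go import *
job((428.9,-61),3,0)
E
```

```text
holder (array([428.9916687 , -61.19898224]), array([42.9, 43.2]), 80.3)
grip 42.0 60.4 dF down [-0.1 -0.1 -0.3] close [-0.7  0.5  4.8] t 42.1
lifted 42.2 [-1.  -0.1 -5. ]
try [0 0] flange at 4 dF [0.4 0.3 0.2]
seated flange 0 dF [-2.4 -1.   8.4]
open 61.7
t 51.9
seated (array([533.59661865, 308.87304688]), array([42.9, 43. ]), 85.3)
```

Run:
```python
from go import *
if job((438,-193.3),2,0) and job((579,-180),1,0): pass
print(arm.state()["time"])
f=look(575,60,300,TH,"all"); print(knob(f,(629.3,-30.6)))
```

```text
holder (array([ 438.06640625, -193.08177185]), array([43.2, 42.9]), 80.3)
grip 42.0 60.8 dF down [-0.7 -0.3 -1.2] close [0.4 1.  6.3] t 57.0
lifted 42.6 [-0.  -0.7 -6.1]
try [0 0] flange at 4 dF [0.1 1.3 0.9]
seated flange 0 dF [-2.7  0.4  8.9]
open 61.9
t 66.9
seated (array([549.17504883, 220.70249939]), array([42.9, 43.1]), 85.3)
holder (array([ 579.19073486, -180.06472778]), array([43.1, 42.9]), 80.2)
grip 42.1 61.8 dF down [-0.2  0.6 -2.1] close [-0.6  0.5  4.9] t 71.7
lifted 42.5 [ 0.3  0.5 -4.6]
try [0 0] flange at 4 dF [0.2 0.9 0.2]
seated flange 0 dF [-2.7  0.1 10.1]
open 61.4
t 81.2
seated (array([564.9564209 , 132.30654907]), array([43.5, 42.4]), 85.3)
82.0333
(array([630.10089111, -30.3383007 ]), array([53.22751617, 14.86113453]), np.float32(0.17265853), np.float64(105.35367608232372))
```

View pics/all.png

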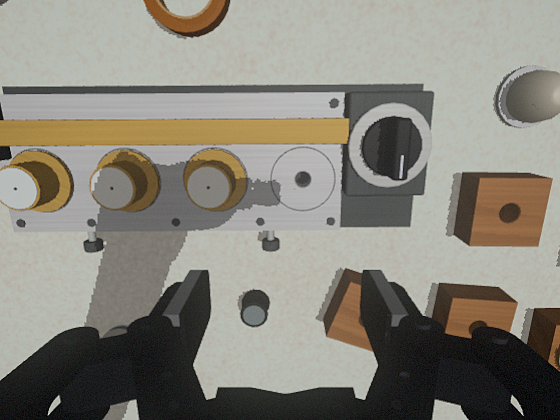

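Run:
```python
from h import *
x,y=629.3,-30.6; th=0.172
f=look(440,-260,300,TH); print("printed",holder(f,(429.1,-325.9),79),stand(f,(429.1,-325.9)))
arm.command_gripper(45)
arm.move_to([x,y,170],quat(th)); arm.line_to([x,y,103])
arm.command_gripper(5); print(arm.state()["opening"])
turn((x,y),103,th,th-2.4)
arm.sleep(.3); arm.command_gripper(45); arm.line_to([x,y,180])
f=look(575,60,300,TH,"end"); print(knob(f,(629.3,-30.6)),arm.state()["time"])
for c in [(565,132.5),(549.2,220.7),(533.6,309)]: print(holder(f,c,84))
```

```text
printed (array([ 429.30715942, -326.08740234]), array([43.4, 42.9]), 80.3) (array([ 429.01983643, -325.3765564 ]), array([76.8, 76.2]), 41.7)
12.927333773044696
-0.128 87.38 Mz -0.002 F [-1.6  0.6  6.1]
-0.428 87.83 Mz -0.047 F [-2.1  1.6  5.8]
-0.728 88.28 Mz -0.06 F [-1.4  1.9  6.6]
-1.028 88.73 Mz -0.038 F [-1.5  1.8  5.9]
-1.328 89.18 Mz -0.04 F [-0.8  2.7  6.5]
-1.628 89.63 Mz -0.047 F [-1.7  2.4  5.7]
-1.928 90.08 Mz -0.077 F [-0.1  1.9  6.4]Traceback (most recent call last):
  File "<stdin>", line 7, in <module>
  File "h.py", line 40, in turn
    arm.line_to([xy[0],xy[1],z],quat(t)); st=arm.state()
    ~~~~~~~~~~~^^^^^^^^^^^^^^^^^^^^^^^^^
plant.PlanningError: the arm cannot follow that straight line within its joint ranges
```

Run:
```python
from h import *
x,y=629.3,-30.6
arm.command_gripper(45); arm.line_to([x,y,180])
f=look(575,60,300,TH); k=knob(f,(629.3,-30.6)); print(k)
th=float(k[2]); th=th if th>0 else th+np.pi
arm.move_to([x,y,170],quat(th)); print(np.round(arm.state()["q"],2)); arm.line_to([x,y,103])
arm.command_gripper(5); print(arm.state()["opening"])
turn((x,y),103,th,0.172-2.4+np.pi)
arm.sleep(.3); arm.command_gripper(45); arm.line_to([x,y,180])
f=look(575,60,300,TH,"end"); print(knob(f,(629.3,-30.6)),arm.state()["time"])
for c in [(565,132.5),(549.2,220.7),(533.6,309)]: print(holder(f,c,84))
```

```text
(array([629.64135742, -30.07832909]), array([52.79460144, 14.08731174]), np.float32(1.2159233), np.float64(105.45822214129021))
[-0.38  0.59  0.63  1.42 -0.35  1.25 -0.07]
12.710715600562473
1.065 95.35 Mz -0.04 F [-2.7  0.2  6.3]
0.914 95.65 Mz 0.17 F [-2.8  0.4  7.5]
0.874 95.9 Mz 1.308 F [-3.3 -0.2  6.8]
(array([629.53308105, -30.372612  ]), array([53.26546478, 14.29390526]), np.float32(0.92050153), np.float64(105.39701589928416)) 98.4583
(array([565.14422607, 131.92964172]), array([42.9, 43. ]), 85.2)
(array([548.87628174, 220.98934937]), array([42.9, 43.4]), 85.1)
(array([533.72186279, 304.23629761]), array([35. , 44.2]), 84.9)
```

View pics/end.png

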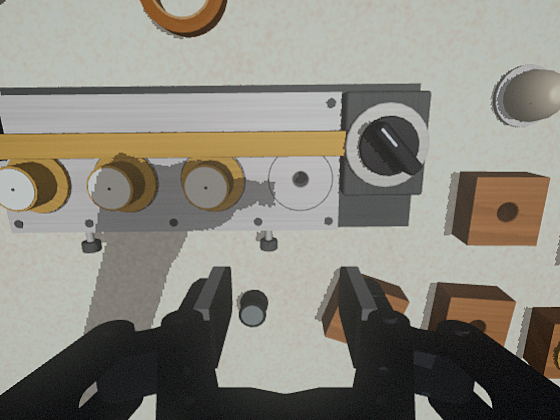

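Run:
```python
from h import *
f=look(440,-260,300,TH); print("printed",holder(f,(429.1,-325.9),79),stand(f,(429.1,-325.9)))
f=look(520,280,300,TH); print(holder(f,(533.6,309),84))
arm.sleep(.5); print(ticket.sign_off(),arm.state()["time"])
```

```text
printed (array([ 429.35073853, -326.0213623 ]), array([43.1, 43.1]), 80.3) (array([ 429.1257019 , -325.47155762]), array([76.7, 76.4]), 41.7)
(array([533.65386963, 308.69744873]), array([43.1, 42.5]), 85.3)
the job is handed in; nothing more can be done
the job is handed in; nothing more can be done
```

I handed the job in at about 100 s: the printed holder is in a wooden stand, all three blanks present are in seats 1 to 3 flush with the plate, and the knob is at its clockwise stop (about 2.39 rad). The sign-off call returned no pass/fail verdict.

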